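# Set the setting-time dial and start the timer

### The arm

A 7-joint arm with a two-finger parallel gripper is mounted at the origin on a cart in front of the work surface, level with it; the furniture and walls round the work are solid. World frame = base frame: x ahead of the robot, y to its left, z up, the work surface at z = 0. Lengths are in m, angles in rad, forces in N, time in s.
With the tool pointing down it reaches from about 0.4 to 0.75 m from the base axis. Payload 19.5 kg.
Tool frame: the origin (TCP) lies at the very end of the fingers, on their centre line; the grasp point (between the pads) lies 19 mm behind it (manip.grasp_offset is the distance from the TCP to the grasp point, in m); z points along the fingers, y is the line along which they close (so a half turn about z gives the same grasp; the last joint's range is limited). The gripper opens to 85 mm and grips with 20 to 120 N. Pads are 22 mm wide; open, the fingers measure 114 mm over their backs; the gripper's body (76 mm by 85 mm) begins 54 mm behind the grasp point. The pads swing forward as they close: fully open they stand 13 mm farther back than shut.
Start: joints at [1.129, 0.707, -0.028, 1.485, 0.022, 0.951, -0.075], TCP at [0.224, -0.53, 0.231] pointing down, gripper open.
Joint ranges: [-2.71, 2.71], [-0.32, 2.16], [-1.57, 1.52], [0, 2.45], [-1.46, 4.6], [0, 2.02], [-2.83, 2.83]. Speed limits (rad/s): [1.89, 1.89, 2.57, 2.57, 3.01, 3.01, 3.01].

### API

Orientations are given as a rotation vector (axis times angle).
In Python, from station import manip, eyes, workorder gives the robot as it stands.
- The arm moves only by the tool drive_tool, never from a script. Its argument "rows" is a list of rows, each a list of 6 numbers: the shift along the tool's x, y, z normalised to -1 to 1, where 1 is 0.1 m, then the turn, a rotation vector about the tool's x, y, z normalised to -1 to 1, where 1 is pi rad. In form: [[dx, dy, dz, ax, ay, az], ...]. A call has exactly 5 rows; each row shifts and turns the commanded pose from where the row before left it, along the tool's axes as they then stand; what a row does not reach is not made up. A row lasts 1/12 s, in which the tool goes at most 41.7 mm and 7.16 degrees, less where a joint would pass 70% of its speed; a pose out of reach is approached as far as the arm can. A call with a number of a shift or a turn outside -1 to 1 is refused whole. A call with a gripper value outside its range is refused whole. "gripper" is the finger opening in mm, from 0 to 85.4, set as the call begins (left out, the last holds). The fingers move at their own pace and stop on an object; "squeeze" is the grip in N (left out, the last holds). Time passes only in rows, so rows that do not move let the fingers close, or fill a call up. It gives the time, the measured TCP pose, the force, the opening and the grip force at its end, in the units of the state.
- manip.read_state(): the state, without advancing time (a new reading comes with each control period).
- eyes.snapshot(name): name is "scene" or "top" or "wrist"; returns a dict with "image" (480x640x3 uint8, blue, green, red), "z_map" (480x640 float32, m along the optical axis (not along the pixel's ray), 0 where there is no reading), "fov_y" (degrees; the focal length in pixels is half the picture's height over the tangent of half this angle, whatever the lens; pixels are square), "cx", "cy" (the principal point, pixels), "dist_coeffs" ([k1, k2, p1, p2, k3] as OpenCV has them; the pictures are not rectified), "R" (3x3) and "t" (3): a world point X has camera coordinates R X + t; the wrist camera has in their place "mount" (4x4, takes a point from camera to tool coordinates, whose origin is the TCP and whose axes are the flange's). Camera axes: x right, y down, z forward; pixel columns grow to the right and rows downward; lengths in m; the calibration is good to about 2 mm. A picture is of the moment at which its call begins: read the wrist's pose just before it.
- workorder.close_job(): hands the job in; it is judged then, once.
The state is a dict: "clock": time; "qpos": joint angles; "qd": joint speeds; "joint_efforts": joint torques, N m; "ee_pos": TCP position; "orientation": TCP orientation; "force": force on the tool from outside, world axes, zero at the start; "wrist_torque": the same for the moment, N m; "finger_gap": opening from 0.0 (shut) to 1.0 (fully open); "grip_force": force on a finger pad.
Only numpy, scipy, OpenCV 4.12 (cv2) and the standard library are available. Lean on these libraries where they do the work, as an engineer would, in place of code of your own. Each camera call takes 0.05 s, during which the arm holds its last target. There are 200 camera calls.

### The job

The stone cast needs its setting time on the bench timer: with closed fingertips, push the tab of the black dial round until the dial's white index line lines up with the red line of the scale ring, then press the green start key fully down once it is set, and let go. Only touch and push: do not clamp or force the dial, leave the red stop key alone, and do not move the cast, jars and shade guide round the timer.

Things in the scene. Friction and masses are not known exactly. Their poses are not given: they have to be found in the camera images.
- console: the bench timer, a flat white housing with a grey top plate, 166 x 320 x 40 mm, fixed to the bench; origin at the centre of its underside, its x axis points to its back edge, y along its length to its left end, z up. Dial in the middle of its top, one key near each end (128 mm from the middle)
- dial_axis (a point): centre of the dial's flat top face, on its vertical axis, 54 mm above the bench. The dial is a black disc 118 mm across and 14 mm thick lying on the console; it turns either way through whole turns, with light friction (about 0.08 N m, some 2 N at the tab), and stays where it is left
- dial_tab (a point): centre of the dial's upright push tab, 36 mm from the axis: a black fin standing on the disc, 32 mm long along the radius (20 to 52 mm from the axis), 10 mm thick, 26 mm high above the disc face, top 80 mm above the bench, with a white line along its top
- dial_index (a point): the white index line where it meets the dial's rim, 60 mm from the axis, in line with the tab
- target_line (a point): inner end of the long red line (6 mm wide) on the white scale ring round the dial, 60 mm from the dial's axis; the ring is fixed, 6 mm high, 157 mm across, its other lines are black and thin
- dial (a joint): angle of the dial in rad, counter-clockwise from above is positive; at 0 the index line and tab point along the console's -x axis (to its front edge)
- start_key_top (a point): centre of the top of the green start key, a round sprung button 32 mm across in a black housing, at one end of the console (either end)
- start_key (a joint): how far the green key is down in m: 0 up, 0.006 fully down; this takes 5 N and it springs back
- stop_key_top (a point): centre of the top of the red stop key, same size, at the other end of the console
- stop_key (a joint): how far the red key is down in m, 0 up, 0.006 fully down
- cast: loose yellowish stone dental cast, 58 x 65 x 33 mm, behind the console; origin at the centre of its underside
- jar_white: loose jar with a white lid, 55 mm across, 52 mm high, behind the console; origin at the centre of its underside
- jar_black: loose jar with a black lid, 47 mm across, 44 mm high, behind the console; origin at the centre of its underside
- shades: loose shade guide, a bar of tooth-coloured tabs, 46 x 120 x 9 mm, beyond the right end of the console; origin at the centre of its underside

How it is judged:
On the way, in this order (a step that is already met when the one before it is completed fails the run):
1. the dial rests with its index line on the red line (horizontal distance between dial_index and target_line below 0.005 m and velocity of joint dial between -0.05 and 0.05 rad/s), for 0.2 s.
2. the green start key is pressed down (value of joint start_key above 0.0045 m and horizontal distance between dial_index and target_line below 0.005 m), for 0.05 s.
At the end, for the whole second after the job is handed in: the index line is within 5 mm of the red line (measured at the dial's rim), the dial is at rest, the green key has been pressed at least 4.5 mm down after the dial was set and both keys are up again (horizontal distance between dial_index and target_line below 0.005 m and value of joint each of start_key, stop_key below 0.0015 m and velocity of joint dial between -0.02 and 0.02 rad/s); the robot touches nothing.
It fails at once if the green key is pressed while the dial is not on the red line (value of joint start_key above 0.003 m and horizontal distance between dial_index and target_line above 0.005 m).
It fails at once if the red stop key is pressed (value of joint stop_key above 0.003 m).
It fails at once if the dial is clamped or forced (more than 18 N on it) (contact force between the fingers and dial above 18 N).
It fails at once if the cast, a jar or the shade guide is moved more than 20 mm or lifted (distance of any of cast, jar_white, jar_black, shades from where it was at the start of the episode above 0.02 m).
It also fails if it takes over 45 s, if anything falls off the work surface, if the arm or the gripper's body presses on something with over 40 N, if the wrist force passes 120 N, or if a joint passes its speed limit or range.

## Working session

There is one attempt and no reset: what is moved stays moved. The work goes in short steps, Python scripts to look and compute and a tool call to move; the robot and the scene stay as the last step left them, time stands still between calls to the robot, and variables do not carry over. Pictures are saved under pics/ and viewed, at most 10 in all, crops included, and the job is handed in when it is done.

Besides the shell and the picture viewer there is one more tool, called as a command line: name --pt "numbers of a row" for each row, then --argument value for the rest. drive_tool: Moves the arm, as the interface text tells. Its arguments: {"type":"object","properties":{"rows":{"type":"array"},"gripper":{"type":"number"},"squeeze":{"type":"number"}},"required":["rows"]}

```bash
mkdir -p pics; ls; python3 - <<'E'
from station import manip, eyes
import cv2, numpy as np, pickle
s=manip.read_state(); print({k:np.round(v,3) for k,v in s.items()})
d={n:eyes.snapshot(n) for n in("scene","top")}
pickle.dump(d,open("s0.pkl","wb"))
for n in d:
  cv2.imwrite(f"pics/{n}0.png",d[n]["image"]); print(n,d[n]["R"].round(3),d[n]["t"],d[n]["dist_coeffs"],d[n]["fov_y"])
E
```

```text
pics
{'clock': np.float64(0.0), 'qpos': array([ 1.129,  0.707, -0.028,  1.485,  0.022,  0.951, -0.075]), 'qd': array([-0.001,  0.   , -0.   ,  0.   ,  0.002,  0.002,  0.001]), 'joint_efforts': array([-5.0000e-03, -8.8324e+01,  1.2340e+00, -2.3618e+01,  1.7000e-02,
        6.0000e-03,  0.0000e+00]), 'ee_pos': array([ 0.224, -0.529,  0.231]), 'orientation': array([-3.078, -0.624,  0.   ]), 'force': array([ 0.458, -0.478,  0.006]), 'wrist_torque': array([ 0.035, -0.046,  0.019]), 'grip_force': np.float64(0.0), 'finger_gap': np.float64(0.999)}
scene [[-0.911 -0.411  0.014]
 [-0.224  0.467 -0.855]
 [ 0.345 -0.783 -0.518]] [0.34495206 0.30982212 0.60869029] [-0.00557141  0.          0.          0.          0.        ] 42.09602502070652
top [[ 0.012 -0.999  0.043]
 [-0.984 -0.019 -0.179]
 [ 0.18  -0.04  -0.983]] [-0.30188698  0.51452098  0.82501669] [-0.01541226  0.          0.          0.          0.        ] 48.96362258497328
```

View pics/top0.png

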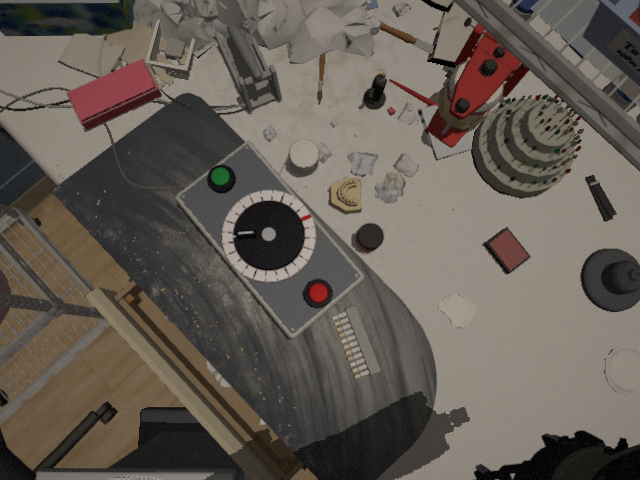

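View pics/scene0.png

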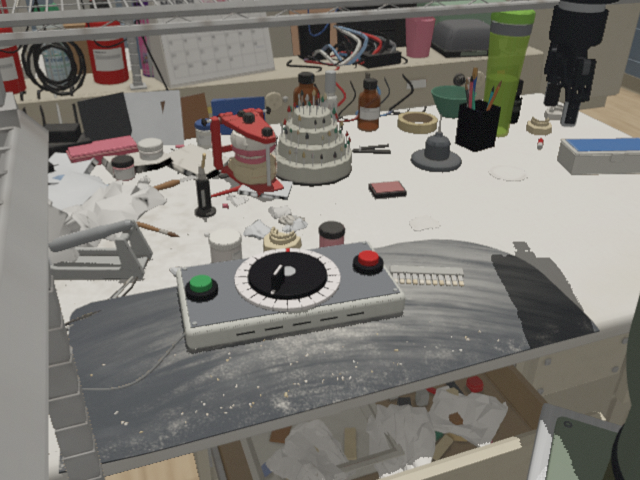

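The top view shows the dial at about (269,234), with the tab pointing left to (235,234). The red line is at about (306,218), the green key at (221,179) and the red key at (318,293). The loose objects lie behind and to the right of the console.

```bash
cat > h.py <<'E'
import numpy as np, cv2
def K(s):
    f=240/np.tan(np.radians(s["fov_y"]/2)); return np.array([[f,0,s["cx"]],[0,f,s["cy"]],[0,0,1]])
def onplane(s,px,z,R=None,t=None):
    "pixels -> world points at height z"
    R=np.array(s["R"]) if R is None else R; t=np.array(s["t"]) if t is None else t
    u=cv2.undistortPoints(np.array(px,float).reshape(-1,1,2),K(s),np.array(s["dist_coeffs"])).reshape(-1,2)
    d=np.c_[u,np.ones(len(u))]@R; c=-R.T@t
    return c+d*((z-c[2])/d[:,2])[:,None]
def bydepth(s,px):
    R=np.array(s["R"]);t=np.array(s["t"])
    u=cv2.undistortPoints(np.array(px,float).reshape(-1,1,2),K(s),np.array(s["dist_coeffs"])).reshape(-1,2)
    z=np.array([s["z_map"][int(round(y)),int(round(x))] for x,y in px])
    return (np.c_[u,np.ones(len(u))]*z[:,None]-t)@R
def blob(im,cond,box):
    x0,y0,x1,y1=box; b,g,r=[im[y0:y1,x0:x1,i].astype(int) for i in range(3)]
    m=cond(b,g,r); v,u=np.nonzero(m); return np.c_[u+x0,v+y0]
E
python3 - <<'E'
import pickle; from h import *
d=pickle.load(open("s0.pkl","rb")); s=d["top"]; im=s["image"]
g=blob(im,lambda b,g,r:(g>r+50)&(g>b+30),(200,160,245,200))
r=blob(im,lambda b,g,r:(r>g+80),(300,275,340,310))
l=blob(im,lambda b,g,r:(r>g+60),(295,205,320,230))
w=blob(im,lambda b,g,r:(g>140),(232,228,258,240))
hub=blob(im,lambda b,g,r:(g>100),(258,224,280,245))
for n,p,z in(("green",g,.05),("red",r,.05),("line",l,.046),("tabw",w,.08),("hub",hub,.054)):
    c=p.mean(0); print(n,len(p),c.round(1),p.min(0),p.max(0),onplane(s,[c],z).round(4),bydepth(s,[c]).round(4))
print(bydepth(s,[(245,234),(238,234),(250,233),(285,250),(221,200),(300,160),(350,195),(370,240)]).round(3))
cr=cv2.resize(im[140:320,165:385],None,fx=3.3,fy=3.3,interpolation=cv2.INTER_CUBIC); cv2.imwrite("pics/crop.png",cr)
E
```

```text
green 234 [220.  175.9] [212 168] [228 184] [[ 0.6359 -0.1226  0.05  ]] [[ 0.6323 -0.1243  0.0612]]
red 269 [317.9 292.5] [309 284] [327 301] [[ 0.4404 -0.2917  0.05  ]] [[ 0.4398 -0.2914  0.0567]]
line 32 [305.4 217.3] [301 214] [310 220] [[ 0.5677 -0.269   0.046 ]] [[ 0.5675 -0.269   0.0467]]
tabw 17 [239.  232.6] [232 228] [250 237] [[ 0.5321 -0.1621  0.08  ]] [[ 0.5326 -0.1618  0.0775]]
hub 142 [268.2 233.8] [262 228] [275 240] [[ 0.5364 -0.2075  0.054 ]] [[ 0.5368 -0.2074  0.0518]]
[[ 0.53  -0.172  0.079]
 [ 0.53  -0.16   0.078]
 [ 0.532 -0.18   0.079]
 [ 0.51  -0.236  0.049]
 [ 0.596 -0.125  0.04 ]
 [ 0.67  -0.258  0.044]
 [ 0.618 -0.348  0.012]
 [ 0.532 -0.38   0.038]]
```

View pics/crop.png

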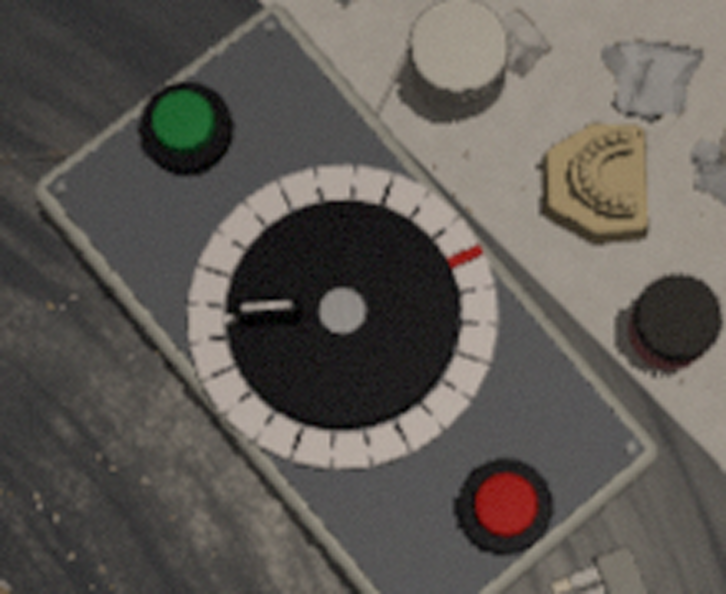

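The measured points agree with each other: the two key tops are 256 mm apart and their midpoint falls on the hub. The axis is at about (0.536,-0.2075), the tab points at 95.6° and the red line at -63°. I'll push clockwise by about 159°, turning the tool with the dial.

```bash
cat > plan.py <<'E'
import sys, numpy as np
from scipy.spatial.transform import Rotation as Ro
from station import manip
def plan(target,yaw,n):
    "rows (tool-frame) from the measured pose to target with tool down, tool x at yaw deg"
    s=manip.read_state(); p=np.array(s["ee_pos"]); R=Ro.from_rotvec(s["orientation"])
    x,y=np.radians(yaw),0
    c,sn=np.cos(x),np.sin(x); G=Ro.from_matrix(np.array([[c,sn,0],[sn,-c,0],[0,0,-1.]]))
    w=(R.inv()*G).as_rotvec(); st=(np.array(target)-p)/n
    print("t",s["clock"].round(2),"p",p.round(4),"yaw",np.degrees(np.arctan2(*R.as_matrix()[1::-1,0])).round(1),"tilt z",R.as_matrix()[:,2].round(3),"F",np.round(s["force"],1),"q7",s["qpos"][6].round(2),"turn/row deg",np.degrees(np.linalg.norm(w))/n)
    for i in range(n):
        A=R*Ro.from_rotvec(w*i/n); print(np.r_[A.inv().apply(st)/.1, w/n/np.pi].round(3).tolist())
if __name__=="__main__":
    a=[float(v) for v in sys.argv[1:]]; plan(a[:3],a[3],int(a[4]))
E
python3 plan.py .497 -.173 .14 185.6 25
```

```text
Traceback (most recent call last):
  File "plan.py", line 14, in <module>
    a=[float(v) for v in sys.argv[1:]]; plan(a[:3],a[3],int(a[4]))
                                        ~~~~^^^^^^^^^^^^^^^^^^^^^^
  File "plan.py", line 10, in plan
    print("t",s["clock"].round(2),"p",p.round(4),"yaw",np.degrees(np.arctan2(*R.as_matrix()[1::-1,0])).round(1),"tilt z",R.as_matrix()[:,2].round(3),"F",np.round(s["force"],1),"q7",s["qpos"][6].round(2),"turn/row deg",np.degrees(np.linalg.norm(w))/n)
              ^^^^^^^^^^^^^^^^
AttributeError: 'float' object has no attribute 'round'
```

```bash
sed -i 's/s\["clock"\].round(2)/round(s["clock"],2)/; s/s\["qpos"\]\[6\].round(2)/round(s["qpos"][6],2)/' plan.py
python3 plan.py .497 -.173 .14 185.6 25
```

```text
t 0.1 p [ 0.2237 -0.5295  0.2309] yaw 22.9 tilt z [-0.     0.001 -1.   ] F [-0.7  0.1 -0.9] q7 -0.08 turn/row deg 6.507785526812523
[0.156, -0.089, 0.036, -0.0, -0.0, -0.036]
[0.165, -0.07, 0.036, -0.0, -0.0, -0.036]
[0.172, -0.051, 0.036, -0.0, -0.0, -0.036]
[0.177, -0.031, 0.036, -0.0, -0.0, -0.036]
[0.179, -0.011, 0.036, -0.0, -0.0, -0.036]
[0.179, 0.009, 0.036, -0.0, -0.0, -0.036]
[0.177, 0.029, 0.036, -0.0, -0.0, -0.036]
[0.173, 0.049, 0.036, -0.0, -0.0, -0.036]
[0.166, 0.069, 0.036, -0.0, -0.0, -0.036]
[0.157, 0.087, 0.036, -0.0, -0.0, -0.036]
[0.146, 0.104, 0.036, -0.0, -0.0, -0.036]
[0.134, 0.12, 0.036, -0.0, -0.0, -0.036]
[0.119, 0.135, 0.036, -0.0, -0.0, -0.036]
[0.103, 0.147, 0.036, -0.0, -0.0, -0.036]
[0.086, 0.158, 0.036, -0.0, -0.0, -0.036]
[0.067, 0.167, 0.036, -0.0, -0.0, -0.036]
[0.048, 0.173, 0.036, -0.0, -0.0, -0.036]
[0.028, 0.177, 0.036, -0.0, -0.0, -0.036]
[0.008, 0.18, 0.036, -0.0, -0.0, -0.036]
[-0.013, 0.179, 0.036, -0.0, -0.0, -0.036]
[-0.033, 0.177, 0.036, -0.0, -0.0, -0.036]
[-0.053, 0.172, 0.036, -0.0, -0.0, -0.036]
[-0.072, 0.165, 0.036, -0.0, -0.0, -0.036]
[-0.09, 0.156, 0.036, -0.0, -0.0, -0.036]
[-0.107, 0.144, 0.036, -0.0, -0.0, -0.036]
```

drive_tool --pt "0.156 -0.089 0.036 0 0 -0.036" --pt "0.165 -0.07 0.036 0 0 -0.036" --pt "0.172 -0.051 0.036 0 0 -0.036" --pt "0.177 -0.031 0.036 0 0 -0.036" --pt "0.179 -0.011 0.036 0 0 -0.036" --gripper 0 --squeeze 20

```text
clock: 0.52
ee_pos: [0.2789, -0.4577, 0.213]
orientation: [-2.778, -1.466, -0.0]
force: [0.5, -0.8, 0.4]
finger_gap: 0.297
grip_force: 0.0
```

drive_tool --pt "0.179 0.009 0.036 0 0 -0.036" --pt "0.177 0.029 0.036 0 0 -0.036" --pt "0.173 0.049 0.036 0 0 -0.036" --pt "0.166 0.069 0.036 0 0 -0.036" --pt "0.157 0.087 0.036 0 0 -0.036"

```text
clock: 0.93
ee_pos: [0.3338, -0.3867, 0.195]
orientation: [-2.259, -2.183, -0.0]
force: [-0.1, -0.7, -0.1]
finger_gap: -0.001
grip_force: 0.0
```

drive_tool --pt "0.146 0.104 0.036 0 0 -0.036" --pt "0.134 0.12 0.036 0 0 -0.036" --pt "0.119 0.135 0.036 0 0 -0.036" --pt "0.103 0.147 0.036 0 0 -0.036" --pt "0.086 0.158 0.036 0 0 -0.036"

```text
clock: 1.35
ee_pos: [0.3888, -0.3157, 0.177]
orientation: [-1.561, -2.726, -0.0]
force: [0.2, 0.0, -0.2]
finger_gap: 0.001
grip_force: 0.0
```

Tracking is accurate, so I'll carry on.

drive_tool --pt "0.067 0.167 0.036 0 0 -0.036" --pt "0.048 0.173 0.036 0 0 -0.036" --pt "0.028 0.177 0.036 0 0 -0.036" --pt "0.008 0.18 0.036 0 0 -0.036" --pt "-0.013 0.179 0.036 0 0 -0.036"

```text
clock: 1.77
ee_pos: [0.4441, -0.245, 0.159]
orientation: [-0.738, -3.053, -0.0]
force: [-0.5, 0.0, -0.7]
finger_gap: 0.002
grip_force: 0.0
```

drive_tool --pt "-0.033 0.177 0.036 0 0 -0.036" --pt "-0.053 0.172 0.036 0 0 -0.036" --pt "-0.072 0.165 0.036 0 0 -0.036" --pt "-0.09 0.156 0.036 0 0 -0.036" --pt "-0.107 0.144 0.036 0 0 -0.036"

```text
clock: 2.18
ee_pos: [0.4996, -0.1742, 0.1409]
orientation: [0.143, -3.138, -0.0]
force: [-0.2, -0.6, 0.0]
finger_gap: 0.006
grip_force: 0.0
```

```bash
python3 plan.py .497 -.173 .062 185.6 5; python3 - <<'E'
from station import eyes,manip
import cv2,pickle
s=manip.read_state(); w=eyes.snapshot("wrist"); pickle.dump((s,w),open("w1.pkl","wb")); cv2.imwrite("pics/w1.png",w["image"])
E
```

```text
t 2.18 p [ 0.4996 -0.1742  0.1409] yaw -174.8 tilt z [-0.  0. -1.] F [-0.2 -0.6  0. ] q7 1.24 turn/row deg 0.07707669272793026
[0.005, 0.003, 0.158, 0.0, -0.0, -0.0]
[0.005, 0.003, 0.158, 0.0, -0.0, -0.0]
[0.005, 0.003, 0.158, 0.0, -0.0, -0.0]
[0.005, 0.003, 0.158, 0.0, -0.0, -0.0]
[0.005, 0.003, 0.158, 0.0, -0.0, -0.0]
```

View pics/w1.png

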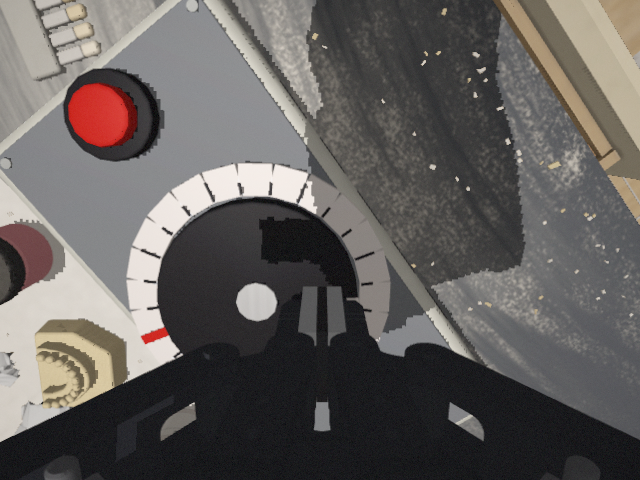

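The wrist view shows the hub at (257,302), the red line at (155,336) and the closed fingers at (322,290). The tab is hidden behind the fingers. I'll use this picture to check the hub and red line.

```bash
python3 - <<'E'
import pickle; from h import *
from scipy.spatial.transform import Rotation as Ro
s,w=pickle.load(open("w1.pkl","rb")); im=w["image"]; M=np.array(w["mount"])
T=np.eye(4);T[:3,:3]=Ro.from_rotvec(s["orientation"]).as_matrix();T[:3,3]=s["ee_pos"]
E=np.linalg.inv(T@M); R,t=E[:3,:3],E[:3,3]
hub=blob(im,lambda b,g,r:(g>120),(230,275,283,330)); l=blob(im,lambda b,g,r:(r>g+60),(130,318,180,350))
h=onplane(w,[hub.mean(0)],.054,R,t)[0]; L=onplane(w,[l.mean(0)],.046,R,t)[0]
print(hub.mean(0),l.mean(0),h,L,np.hypot(*(L-h)[:2]),np.degrees(np.arctan2(*(L-h)[1::-1])))
E
```

```text
[256.03491272 301.59767249] [154.43514644 335.22175732] [ 0.53668228 -0.20809243  0.054     ] [ 0.56839148 -0.27036834  0.046     ] 0.06988392194002986 -63.0160371829141
```

drive_tool --pt "0 0 0.2 0 0 0" --pt "0 0 0.2 0 0 0" --pt "0 0 0.2 0 0 0" --pt "0 0 0.17 0 0 0" --pt "0 0 0 0 0 0"

```text
clock: 2.65
ee_pos: [0.4979, -0.1747, 0.0617]
orientation: [0.134, -3.135, -0.002]
force: [0.4, 0.9, 0.1]
finger_gap: -0.005
grip_force: 0.0
```

drive_tool --pt "-0.04 0.01 0 0 0 0" --pt "-0.04 0.01 0 0 0 0" --pt "-0.03 0 0 0 0 0" --pt "-0.03 0 0 0 0 0" --pt "-0.02 0 0 0 0 0"

```text
clock: 3.07
ee_pos: [0.5157, -0.1716, 0.0649]
orientation: [-0.134, 3.138, -0.0]
force: [1.3, 0.0, -0.3]
finger_gap: -0.001
grip_force: 0.0
```

drive_tool --pt "-0.034 0.012 0 0 0 0.028" --pt "-0.034 0.012 0 0 0 0.028" --pt "-0.034 0.012 0 0 0 0.028" --pt "-0.034 0.012 0 0 0 0.028" --pt "-0.034 0.012 0 0 0 0.028"

```text
clock: 3.48
ee_pos: [0.5325, -0.1667, 0.0646]
orientation: [-0.56, -3.091, -0.001]
force: [-1.5, 1.2, 0.5]
finger_gap: 0.002
grip_force: 1.1
```

```bash
cat > chk.py <<'E'
import numpy as np, sys; from h import *; from station import manip, eyes
from scipy.spatial.transform import Rotation as Ro
s=manip.read_state(); C=np.array([.5366,-.2078]); R=Ro.from_rotvec(s["orientation"]).as_matrix()
yaw=np.degrees(np.arctan2(R[1,0],R[0,0])); p=R[:2,:2].T@(np.array(s["ee_pos"][:2])-C)
print("t",round(s["clock"],2),"p_tool mm",(p*1e3).round(1),"z",round(s["ee_pos"][2],4),"tab dir if flush",round(yaw-90,1),"F tool",(R.T@s["force"]).round(1),"q7",round(s["qpos"][6],2))
w=eyes.snapshot("top"); 
if len(sys.argv)>1: cv2.imwrite(sys.argv[1],cv2.resize(w["image"][140:320,165:385],None,fx=3.3,fy=3.3,interpolation=cv2.INTER_CUBIC))
E
python3 chk.py pics/c1.png
```

```text
t 3.48 p_tool mm [18.2 37. ] z 0.0646 tab dir if flush 69.5 F tool [ 1.9  0.6 -0.5] q7 0.81
```

View pics/c1.png

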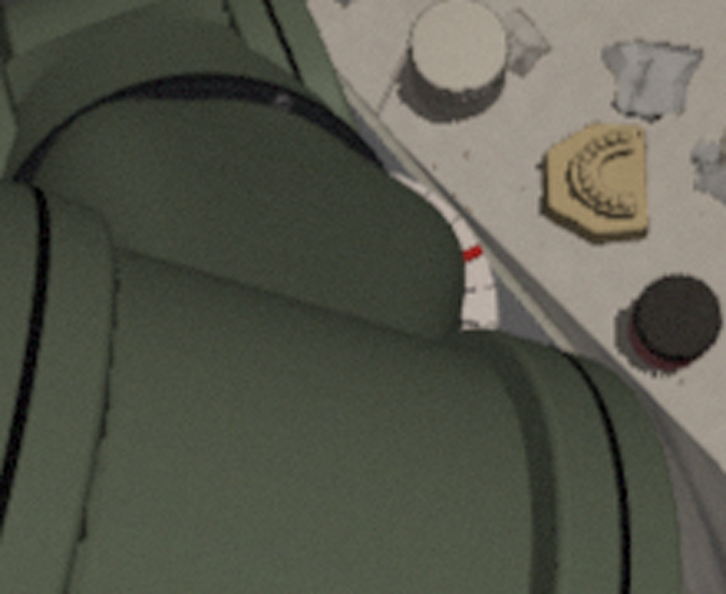

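The arm hides the dial in the top view. The push force is 1.9 N, as expected for the friction. I'll continue the arc.

drive_tool --pt "-0.034 0.014 0 0 0 0.028" --pt "-0.034 0.014 0 0 0 0.028" --pt "-0.034 0.014 0 0 0 0.028" --pt "-0.034 0.014 0 0 0 0.028" --pt "-0.034 0.014 0 0 0 0.028"

```text
clock: 3.95
ee_pos: [0.5506, -0.1692, 0.0645]
orientation: [-1.217, -2.896, -0.001]
force: [-0.4, 3.0, -0.7]
finger_gap: 0.0
grip_force: 1.1
```

drive_tool --pt "-0.034 0.014 0 0 0 0.028" --pt "-0.034 0.014 0 0 0 0.028" --pt "-0.034 0.014 0 0 0 0.028" --pt "-0.034 0.014 0 0 0 0.028" --pt "-0.034 0.014 0 0 0 0.028"

```text
clock: 4.37
ee_pos: [0.5661, -0.1791, 0.0646]
orientation: [-1.819, -2.561, -0.002]
force: [0.3, 2.5, -0.1]
finger_gap: -0.001
grip_force: 1.2
```

```bash
python3 chk.py
```

```text
t 4.37 p_tool mm [17.4 37.3] z 0.0646 tab dir if flush 19.2 F tool [2.3 1.1 0.1] q7 0.22
```

drive_tool --pt "-0.034 0.014 0 0 0 0.028" --pt "-0.034 0.014 0 0 0 0.028" --pt "-0.034 0.014 0 0 0 0.028" --pt "-0.034 0.014 0 0 0 0.028" --pt "-0.034 0.014 0 0 0 0.028"

```text
clock: 4.83
ee_pos: [0.5756, -0.1949, 0.0645]
orientation: [-2.332, -2.104, -0.001]
force: [1.2, 2.7, 0.3]
finger_gap: 0.006
grip_force: 1.2
```

drive_tool --pt "-0.033 0.014 0 0 0 0.028" --pt "-0.033 0.014 0 0 0 0.028" --pt "-0.033 0.014 0 0 0 0.028" --pt "-0.02 0.008 0 0 0 0.016" --pt "0 0 0 0 0 0"

```text
clock: 5.25
ee_pos: [0.5776, -0.208, 0.0645]
orientation: [2.632, 1.714, 0.0]
force: [1.3, -0.1, 0.8]
finger_gap: -0.0
grip_force: 0.0
```

```bash
python3 chk.py; python3 - <<'E'
from station import eyes,manip
import cv2,pickle
s=manip.read_state(); w=eyes.snapshot("wrist"); pickle.dump((s,w),open("w2.pkl","wb")); cv2.imwrite("pics/w2.png",w["image"])
E
```

```text
t 5.25 p_tool mm [16.4 37.6] z 0.0645 tab dir if flush -23.9 F tool [ 0.4  1.2 -0.8] q7 -0.27
```

View pics/w2.png

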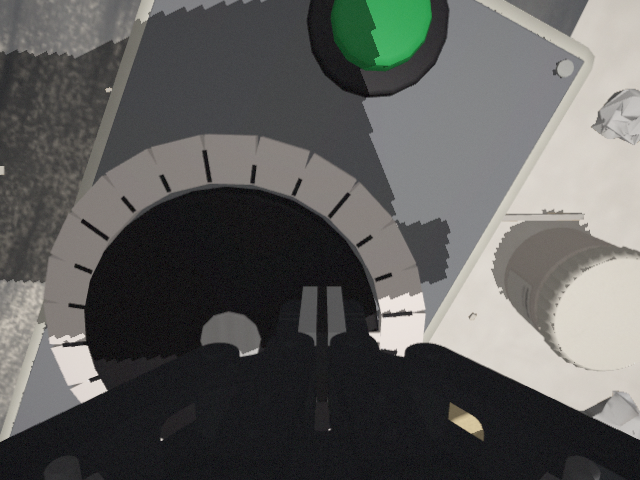

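The tab is behind the gripper in this view, and the hub is at (231,333). I'll push further, stop about 8° short, then back off and look.

drive_tool --pt "-0.033 0.014 0 0 0 0.028" --pt "-0.033 0.014 0 0 0 0.028" --pt "-0.033 0.014 0 0 0 0.028" --pt "-0.033 0.014 0 0 0 0.028" --pt "-0.033 0.014 0 0 0 0.028"

```text
clock: 5.77
ee_pos: [0.574, -0.2249, 0.0643]
orientation: [-2.943, -1.097, -0.0]
force: [0.6, 2.1, 0.9]
finger_gap: -0.001
grip_force: 1.0
```

drive_tool --pt "-0.0066 0.003 0 0 0 0.0056" --pt "-0.0066 0.003 0 0 0 0.0056" --pt "-0.0066 0.003 0 0 0 0.0056" --pt "-0.0066 0.003 0 0 0 0.0056" --pt "-0.0066 0.003 0 0 0 0.0056"

```text
clock: 6.18
ee_pos: [0.5725, -0.2284, 0.0643]
orientation: [-2.989, -0.967, -0.0]
force: [0.6, 2.2, -0.4]
finger_gap: 0.001
grip_force: 0.9
```

```bash
python3 chk.py
```

```text
t 6.18 p_tool mm [17.  37.7] z 0.0643 tab dir if flush -54.1 F tool [ 1.8 -1.4  0.4] q7 -0.61
```

drive_tool --pt "0.05 0 0 0 0 0" --pt "0.1 0 0 0 0 0" --pt "0.1 0 -0.15 0 0 0" --pt "0 0 -0.3 0 0 0" --pt "0 0 -0.3 0 0 0"

```text
clock: 6.65
ee_pos: [0.5933, -0.2126, 0.1396]
orientation: [-2.987, -0.97, 0.002]
force: [-0.2, -0.2, 0.5]
finger_gap: -0.003
grip_force: 0.0
```

drive_tool --pt "0 0.2 -0.2 0 0 0" --pt "0 0.25 0 0 0 0" --pt "0 0.25 0 0 0 0" --pt "0 0.05 0 0 0 0" --pt "0 0 0 0 0 0"

```text
clock: 7.07
ee_pos: [0.6372, -0.2753, 0.1585]
orientation: [2.989, 0.967, -0.001]
force: [-0.4, -0.1, -0.3]
finger_gap: 0.004
grip_force: 0.0
```

```bash
python3 - <<'E'
from station import eyes,manip
import cv2,pickle
s=manip.read_state(); w=eyes.snapshot("wrist"); pickle.dump((s,w),open("w3.pkl","wb")); cv2.imwrite("pics/w3.png",w["image"])
print(s["ee_pos"])
E
```

```text
[ 0.63723201 -0.27531252  0.15854926]
```

View pics/w3.png

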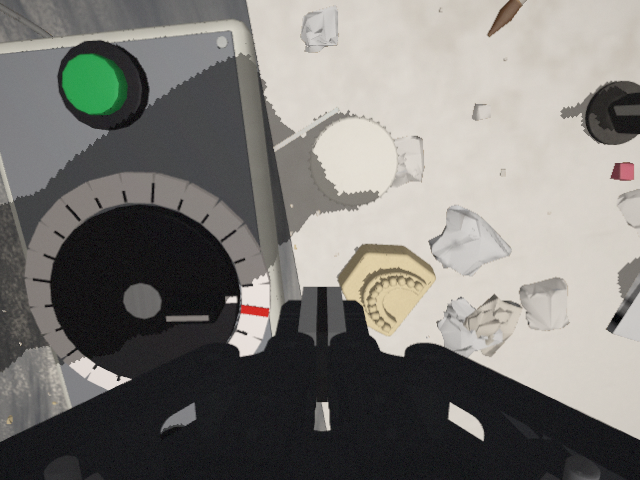

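The view shows the hub at (142,301), the white index at the rim at (232,299), the tab-top line from (166,319) to (208,318), and the red line at (254,311).

```bash
cat > idx.py <<'E'
import pickle,sys; from h import *
from scipy.spatial.transform import Rotation as Ro
s,w=pickle.load(open(sys.argv[1],"rb")); im=w["image"]; M=np.array(w["mount"])
bx=[eval(a) for a in sys.argv[2:6]]
T=np.eye(4);T[:3,:3]=Ro.from_rotvec(s["orientation"]).as_matrix();T[:3,3]=s["ee_pos"]
E=np.linalg.inv(T@M); R,t=E[:3,:3],E[:3,3]
W=lambda b,g,r:(g>110)&(r<g+40)
P={}
for n,b,c,z in(("hub",bx[0],W,.054),("idx",bx[1],W,.054),("tab",bx[2],W,.08),("red",bx[3],lambda b,g,r:r>g+70,.046)):
    q=blob(im,c,b); P[n]=onplane(w,[q.mean(0)],z,R,t)[0]; print(n,len(q),q.mean(0).round(1),P[n].round(4))
for n in("idx","tab","red"):
    d=(P[n]-P["hub"])[:2]; print(n,"r",np.hypot(*d).round(4),"ang",np.degrees(np.arctan2(d[1],d[0])).round(2))
E
python3 idx.py w3.pkl 120,280,164,322 225,294,238,305 164,312,210,323 240,303,270,318; python3 plan.py .598 -.2125 .155 40 5;
```

```text
hub 2 [158. 301.] [ 0.5419 -0.2159  0.054 ]
idx 77 [230.8 299.4] [ 0.5696 -0.2523  0.054 ]
tab 169 [186.9 317.9] [ 0.5581 -0.2364  0.08  ]
red 240 [254.5 310.4] [ 0.5682 -0.2695  0.046 ]
idx r 0.0457 ang -52.8
tab r 0.0262 ang -51.77
red r 0.0597 ang -63.9
t 7.12 p [ 0.6369 -0.2741  0.1587] yaw 35.9 tilt z [-0.001  0.001 -1.   ] F [ 0.2  0.5 -0.5] q7 -0.58 turn/row deg 0.8225995760915155
[0.009, -0.145, 0.007, -0.0, 0.0, -0.005]
[0.011, -0.145, 0.007, -0.0, 0.0, -0.005]
[0.013, -0.145, 0.007, -0.0, 0.0, -0.005]
[0.016, -0.145, 0.007, -0.0, 0.0, -0.005]
[0.018, -0.145, 0.007, -0.0, 0.0, -0.005]
```

Using the known axis, the index is at -53.3° (tab radius 35.8 mm, as expected) and the red line at -63.0°. That leaves 9.7° to push. I'll go back behind the tab.

drive_tool --pt "0 -0.2 0 0 0 0" --pt "0 -0.25 0 0 0 0" --pt "0 -0.25 0.1 0 0 0" --pt "0 -0.05 0.25 0 0 0" --pt "0 0 0.25 0 0 0"

```text
clock: 7.53
ee_pos: [0.5927, -0.2109, 0.1001]
orientation: [-2.988, -0.972, -0.003]
force: [1.8, -0.8, 0.4]
finger_gap: 0.001
grip_force: 0.0
```

drive_tool --pt "0 0 0.25 0 0 0" --pt "0 0 0.1 0 0 0" --pt "-0.08 0 0 0 0 0" --pt "-0.08 0 0 0 0 0" --pt "-0.04 0 0 0 0 0"

```text
clock: 7.95
ee_pos: [0.5759, -0.2269, 0.0658]
orientation: [2.988, 0.966, 0.001]
force: [-0.2, -0.8, 0.8]
finger_gap: 0.003
grip_force: 0.0
```

```bash
python3 chk.py; python3 plan.py .5684 -.2339 .064 27 10
```

```text
t 7.95 p_tool mm [20.7 38.4] z 0.0658 tab dir if flush -54.2 F tool [-0.6  0.5 -0.8] q7 -0.62
t 8.0 p [ 0.5756 -0.2273  0.0659] yaw 35.8 tilt z [ 0.001 -0.001 -1.   ] F [ 0.3  0.1 -0.5] q7 -0.62 turn/row deg 0.8779273520669619
[-0.01, 0.001, 0.002, 0.0, -0.0, 0.005]
[-0.01, 0.001, 0.002, 0.0, -0.0, 0.005]
[-0.01, 0.001, 0.002, 0.0, -0.0, 0.005]
[-0.01, 0.002, 0.002, 0.0, -0.0, 0.005]
[-0.01, 0.002, 0.002, 0.0, -0.0, 0.005]
[-0.01, 0.002, 0.002, 0.0, -0.0, 0.005]
[-0.01, 0.002, 0.002, 0.0, -0.0, 0.005]
[-0.01, 0.002, 0.002, 0.0, -0.0, 0.005]
[-0.01, 0.002, 0.002, 0.0, -0.0, 0.005]
[-0.009, 0.002, 0.002, 0.0, -0.0, 0.005]
```

drive_tool --pt "-0.01 0.001 0 0 0 0.005" --pt "-0.01 0.001 0 0 0 0.005" --pt "-0.01 0.001 0 0 0 0.005" --pt "-0.01 0.002 0 0 0 0.005" --pt "-0.01 0.002 0 0 0 0.005"

```text
clock: 8.42
ee_pos: [0.5729, -0.2289, 0.0644]
orientation: [-3.025, -0.847, -0.0]
force: [1.5, 0.6, 0.7]
finger_gap: -0.0
grip_force: 0.9
```

drive_tool --pt "-0.01 0.002 0 0 0 0.005" --pt "-0.01 0.002 0 0 0 0.005" --pt "-0.01 0.002 0 0 0 0.005" --pt "-0.01 0.002 0 0 0 0.005" --pt "0 0 0 0 0 0"

```text
clock: 8.83
ee_pos: [0.5697, -0.2318, 0.0643]
orientation: [3.05, 0.751, 0.0]
force: [2.1, -0.5, 0.1]
finger_gap: 0.001
grip_force: 0.6
```

```bash
python3 chk.py; python3 plan.py .5684 -.2339 .064 27 1; python3 -c "
from station import manip;import numpy as np
d=np.array(manip.read_state()['ee_pos'][:2])-[.5366,-.2078];print('tab est',np.degrees(np.arctan2(d[1],d[0])-np.arcsin(.0165/np.hypot(*d))))"
```

```text
t 8.83 p_tool mm [18.1 36.6] z 0.0643 tab dir if flush -62.3 F tool [ 1.6  1.4 -0.1] q7 -0.71
t 8.88 p [ 0.5696 -0.2317  0.0643] yaw 27.7 tilt z [-0.  0. -1.] F [ 0.9 -0.2 -0.2] q7 -0.71 turn/row deg 0.7423398812000593
[-0.021, 0.014, 0.003, -0.0, 0.0, 0.004]
tab est -59.77377974678255
```

About 3° remains, roughly 2 mm more along the push direction. After that I'll back off and check.

drive_tool --pt "-0.006 0.002 0 0 0 0.001" --pt "-0.006 0.002 0 0 0 0.001" --pt "-0.006 0.002 0 0 0 0.001" --pt "-0.004 0.002 0 0 0 0.001" --pt "0 0 0 0 0 0"

```text
clock: 9.3
ee_pos: [0.568, -0.2333, 0.0642]
orientation: [-3.054, -0.734, 0.0]
force: [-0.3, 1.2, -0.7]
finger_gap: -0.004
grip_force: 0.6
```

drive_tool --pt "0.05 0 0 0 0 0" --pt "0.1 0 0 0 0 0" --pt "0.1 0 -0.15 0 0 0" --pt "0 0 -0.3 0 0 0" --pt "0 0 -0.3 0 0 0"

```text
clock: 9.72
ee_pos: [0.5904, -0.2213, 0.1395]
orientation: [-3.053, -0.736, 0.003]
force: [0.7, -0.5, 1.0]
finger_gap: -0.002
grip_force: 0.0
```

drive_tool --pt "0 0.2 -0.2 0 0 0" --pt "0 0.25 0 0 0 0" --pt "0 0.25 0 0 0 0" --pt "0 0.05 0 0 0 0" --pt "0 0 0 0 0 0"

```text
clock: 10.13
ee_pos: [0.6244, -0.2902, 0.1586]
orientation: [3.055, 0.732, -0.001]
force: [-0.2, 0.6, -0.4]
finger_gap: -0.0
grip_force: 0.0
```

```bash
python3 - <<'E'
from station import eyes,manip
import cv2,pickle
s=manip.read_state(); w=eyes.snapshot("wrist"); pickle.dump((s,w),open("w4.pkl","wb")); cv2.imwrite("pics/w4.png",w["image"])
E
```

```text
(no output)
```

View pics/w4.png

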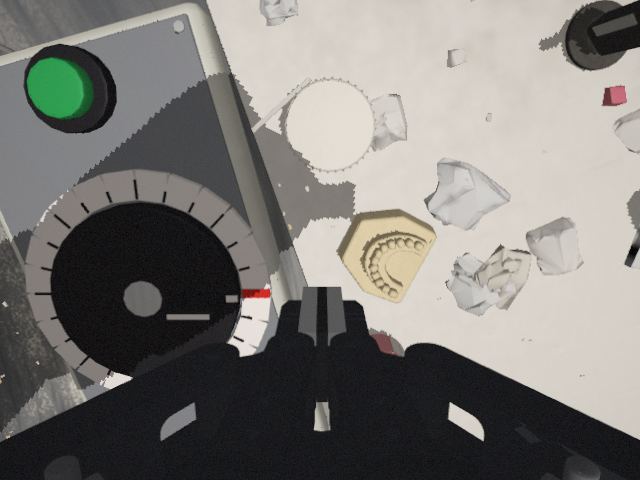

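The index is at about (232,299) and the red line at about (256,294), nearly in line. I'll compute the remaining difference.

```bash
python3 - <<'E'
import pickle; from h import *
from scipy.spatial.transform import Rotation as Ro
s,w=pickle.load(open("w4.pkl","rb")); im=w["image"]; M=np.array(w["mount"])
T=np.eye(4);T[:3,:3]=Ro.from_rotvec(s["orientation"]).as_matrix();T[:3,3]=s["ee_pos"]
E=np.linalg.inv(T@M); R,t=E[:3,:3],E[:3,3]
H=onplane(w,[blob(im,lambda b,g,r:g>65,(118,276,164,320)).mean(0)],.054,R,t)[0]
W=lambda b,g,r:(g>90)&(r<g+40)
print("hub",H)
for n,bx,c,z in(("idx",(224,294,238,304),W,.054),("tab",(164,310,212,323),W,.08),("red",(242,286,270,300),lambda b,g,r:r>g+70,.046)):
    q=blob(im,c,bx); p=onplane(w,[q.mean(0)],z,R,t)[0]
    for C in(H[:2],np.array([.5366,-.2078])):
        d=p[:2]-C; print(n,len(q),q.mean(0).round(1),"r",np.hypot(*d).round(4),"ang",np.degrees(np.arctan2(d[1],d[0])).round(2))
E
python3 plan.py .6335 -.124 .12 27 10
```

```text
hub [ 0.5363843  -0.20750109  0.054     ]
idx 68 [231.2 298.5] r 0.0556 ang -63.14
idx 68 [231.2 298.5] r 0.0553 ang -63.2
tab 249 [187.6 316.5] r 0.0363 ang -62.71
tab 249 [187.6 316.5] r 0.0359 ang -62.8
red 232 [256.  293.3] r 0.07 ang -62.99
red 232 [256.  293.3] r 0.0696 ang -63.04
t 10.18 p [ 0.6243 -0.2887  0.1587] yaw 27.0 tilt z [-0.001  0.001 -1.   ] F [ 0.2  0.2 -0.2] q7 -0.68 turn/row deg 0.005892544663376601
[0.083, -0.143, 0.039, -0.0, 0.0, 0.0]
[0.083, -0.143, 0.039, -0.0, 0.0, 0.0]
[0.083, -0.143, 0.039, -0.0, 0.0, 0.0]
[0.083, -0.143, 0.039, -0.0, 0.0, 0.0]
[0.083, -0.143, 0.039, -0.0, 0.0, 0.0]
[0.083, -0.143, 0.039, -0.0, 0.0, 0.0]
[0.083, -0.143, 0.039, -0.0, 0.0, 0.0]
[0.083, -0.143, 0.039, -0.0, 0.0, 0.0]
[0.083, -0.143, 0.039, -0.0, 0.0, 0.0]
[0.083, -0.143, 0.039, -0.0, 0.0, 0.0]
```

The dial is within 0.2° of the red line. Next is the green key, at (0.6335,-0.124) both by direct measurement and by symmetry with the red key.

drive_tool --pt "0.083 -0.143 0.039 0 0 0" --pt "0.083 -0.143 0.039 0 0 0" --pt "0.083 -0.143 0.039 0 0 0" --pt "0.083 -0.143 0.039 0 0 0" --pt "0.083 -0.143 0.039 0 0 0"

```text
clock: 10.6
ee_pos: [0.6287, -0.2041, 0.1398]
orientation: [-3.053, -0.736, 0.0]
force: [0.8, 0.8, -0.4]
finger_gap: 0.002
grip_force: 0.0
```

drive_tool --pt "0.083 -0.143 0.039 0 0 0" --pt "0.083 -0.143 0.039 0 0 0" --pt "0.083 -0.143 0.039 0 0 0" --pt "0.083 -0.143 0.039 0 0 0" --pt "0.083 -0.143 0.039 0 0 0"

```text
clock: 11.02
ee_pos: [0.633, -0.1216, 0.1203]
orientation: [-3.054, -0.736, 0.0]
force: [0.3, -0.2, -0.4]
finger_gap: -0.002
grip_force: 0.0
```

drive_tool --pt "0 0 0.2 0 0 0" --pt "0 0 0.15 0 0 0" --pt "0 0 0.1 0 0 0" --pt "0 0 0.04 0 0 0" --pt "0 0 0 0 0 0"

```text
clock: 11.43
ee_pos: [0.633, -0.1233, 0.0708]
orientation: [-3.054, -0.735, 0.002]
force: [0.2, 0.6, 0.7]
finger_gap: 0.007
grip_force: 0.0
```

drive_tool --pt "0 0 0.04 0 0 0" --pt "0 0 0.03 0 0 0" --pt "0 0 0.02 0 0 0" --pt "0 0 0.02 0 0 0" --pt "0 0 0 0 0 0"

```text
clock: 11.85
ee_pos: [0.6335, -0.1237, 0.0603]
orientation: [-3.054, -0.735, -0.0]
force: [0.3, 0.8, 2.6]
finger_gap: 0.004
grip_force: 1.2
```

drive_tool --pt "0 0 0.015 0 0 0" --pt "0 0 0.015 0 0 0" --pt "0 0 0.01 0 0 0" --pt "0 0 0 0 0 0" --pt "0 0 0 0 0 0"

```text
clock: 12.27
ee_pos: [0.6335, -0.1238, 0.0564]
orientation: [3.054, 0.735, 0.0]
force: [0.5, -0.8, 4.1]
finger_gap: 0.002
grip_force: 2.3
```

drive_tool --pt "0 0 0.01 0 0 0" --pt "0 0 0.01 0 0 0" --pt "0 0 0.01 0 0 0" --pt "0 0 0 0 0 0" --pt "0 0 0 0 0 0"

```text
clock: 12.68
ee_pos: [0.6337, -0.1238, 0.0555]
orientation: [3.054, 0.734, 0.002]
force: [-10.8, 2.9, 39.3]
finger_gap: -0.002
grip_force: 19.5
```

The key is on its stop, with the force rising steeply after about 6 mm of travel. I'll let go and retreat straight up.

drive_tool --pt "0 0 -0.03 0 0 0" --pt "0 0 -0.05 0 0 0" --pt "0 0 -0.2 0 0 0" --pt "0 0 -0.3 0 0 0" --pt "0 0 -0.3 0 0 0"

```text
clock: 13.1
ee_pos: [0.6329, -0.1236, 0.1418]
orientation: [-3.054, -0.734, 0.002]
force: [0.5, 0.4, 1.2]
finger_gap: 0.002
grip_force: 0.0
```

```bash
python3 - <<'E'
import pickle; from h import *
for n,px in(("w3",(95,83)),):
    s,w=pickle.load(open("w3.pkl","rb")); M=np.array(w["mount"])
    from scipy.spatial.transform import Rotation as Ro
    T=np.eye(4);T[:3,:3]=Ro.from_rotvec(s["orientation"]).as_matrix();T[:3,3]=s["ee_pos"]
    E=np.linalg.inv(T@M); w=dict(w,R=E[:3,:3],t=E[:3,3])
    pts=[(x,83) for x in range(56,156,6)]
    for p,q in zip(pts,bydepth(w,pts)): print(p,w["image"][p[1],p[0]],q.round(4))
E
```

```text
(56, 83) [134 131 132] [ 0.6173 -0.0977  0.0395]
(62, 83) [ 57 110  33] [ 0.6227 -0.1069  0.0519]
(68, 83) [ 77 154  47] [ 0.6272 -0.1145  0.0616]
(74, 83) [ 80 156  46] [ 0.6291 -0.1173  0.0618]
(80, 83) [ 81 158  49] [ 0.6308 -0.1194  0.0608]
(86, 83) [ 84 160  53] [ 0.6331 -0.1229  0.0628]
(92, 83) [ 82 158  48] [ 0.6348 -0.1252  0.0622]
(98, 83) [ 85 161  52] [ 0.6364 -0.1272  0.0608]
(104, 83) [ 86 163  53] [ 0.6384 -0.1301  0.0614]
(110, 83) [ 89 165  56] [ 0.6403 -0.1329  0.0617]
(116, 83) [ 95 168  64] [ 0.6421 -0.1353  0.0614]
(122, 83) [46 87 29] [ 0.6433 -0.1366  0.0581]
(128, 83) [42 39 40] [ 0.6438 -0.1363  0.0507]
(134, 83) [38 40 42] [ 0.646  -0.1395  0.0521]
(140, 83) [55 54 56] [ 0.6478 -0.1418  0.0508]
(146, 83) [10 15 13] [ 0.6485 -0.1419  0.0437]
(152, 83) [136 135 133] [ 0.6501 -0.1437  0.041 ]
```

The key top is at 0.0617 m and was pressed to 0.0555 m, about 6 mm, which stays above the housing at 0.051 m. So it was fully down, and the arm is now clear of everything.

```bash
python3 -c "
from station import workorder; print(workorder.close_job())"
```

```text
the job is handed in; nothing more can be done
None
```

The job is handed in: the dial's index was measured within about 0.2° of the red line, then the green start key was pressed about 6 mm to its stop and let go, with the arm clear at 13.1 s; no verdict was returned.

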